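Set the stroke index and give the dosing pump a dry test stroke

ROBOT

A 6-joint arm with a two-finger parallel gripper is mounted at the origin on the work surface. World frame = base frame: x ahead of the robot, y to its left, z up, the work surface at z = 0. Lengths are in m, angles in rad, forces in N, time in s.
With the tool pointing down it reaches from about 0.375 to 0.925 m from the base axis. Payload 5.7 kg.
Tool frame: the origin (TCP) lies on the mounting face of the last link; the fingertips stand 173 mm ahead of it and the grasp point (between the pads) lies 155 mm ahead of it (manip.tip_reach is the distance from the TCP to the fingertips, in m); z points along the fingers, y is the line along which they close (so a half turn about z gives the same grasp; the last joint's range is limited). The gripper opens to 85 mm and grips with 20 to 120 N. Pads are 22 mm wide; open, the fingers measure 114 mm over their backs; the gripper's body (76 mm by 85 mm) begins 54 mm behind the grasp point. The pads swing forward as they close: fully open they stand 13 mm farther back than shut.
Start: joints at [1.012, 0.359, 1.51, -0, 1.272, -0.115], TCP at [0.258, 0.542, 0.405] pointing down, gripper open.
Joint ranges: [-2.97, 2.97], [-1.01, 2.36], [0.21, 2.38], [-0.96, 4.11], [0.2, 2.71], [-2.98, 2.98]. Speed limits (rad/s): [2.39, 2.39, 3.14, 3.14, 3.14, 3.14].

INTERFACE

Orientations are given as a unit quaternion [w, x, y, z].
In Python, from bench import sensors, imaging, job, manip gives the robot as it stands.
- The arm moves only by the tool jog_arm, never from a script. Its argument "rows" is a list of rows, each a list of 4 numbers: the shift along the tool's x, y, z in mm, then the turn about the tool's z in rad. A call has 1 to 20 rows; each row is the pose to reach, as a shift and turn from the pose commanded when the call began, along the tool's axes at that moment; what a row does not reach only later rows make up. A row lasts 1/8 s, in which the tool goes at most 62.5 mm and 10.7 degrees, less where a joint would pass 70% of its speed; a pose out of reach is approached as far as the arm can. A call with a gripper value outside its range is refused whole. "claw" is the opening, from 0 (shut) to 1 (fully open), set as the call begins (left out, the last holds). The fingers move at their own pace and stop on an object; "newtons" is the grip in N (left out, the last holds). Time passes only in rows, so rows that repeat a pose let the fingers close. It gives the time, the measured TCP pose, the force, the opening and the grip force at its end, in the units of the state.
- sensors.observe(): the state, without advancing time (a new reading comes with each control period).
- imaging.snapshot(name): name is "side" or "top" or "wrist"; returns a dict with "frame" (420x560x3 uint8, red, green, blue), "fovy" (degrees; the focal length in pixels is half the picture's height over the tangent of half this angle, whatever the lens; pixels are square), "cx", "cy" (the principal point, pixels), "camera_from_world" (4x4, takes a point from world to camera coordinates); the wrist camera has in their place "T_tool_cam" (4x4, takes a point from camera to tool coordinates, whose origin is the TCP and whose axes are the flange's). Camera axes: x right, y up, looking along -z (the intrinsics and any distortion apply to the point x, -y, -z); pixel columns grow to the right and rows downward; lengths in m; the calibration is good to about 2 mm. A picture is of the moment at which its call begins: read the wrist's pose just before it. There is no depth.
- job.sign_off(): hands the job in; it is judged then, once.
Trained networks look in the newest picture that a camera, given by its name, has taken for a name from the list of things; names that differ only in an ending like _2 or _b are one class to them, and where a whole thing is asked for, a point or a joint stands for the part that bears it (a point fixed in the world has none). Each returns a list of dicts, best first, with "p" (0 to 1); they miss things now and then, are a little off and sometimes report something else, mostly with a low value. They report only what shows in the picture. A call takes as long as a camera call.
- imaging.find_in(camera, query): "point" ([column, row] in pixels, amid what is visible of it).
- imaging.silhouettes(camera, query): "mask" (420x560 bool, what is visible of it) and "point" ([column, row] in pixels, amid what is visible of it).
- imaging.landmark_of(camera, query): "point" ([column, row] in pixels: a listed point, or the origin of a listed thing).
The state is a dict: "time_s": time; "joint_pos": joint angles; "qd": joint speeds; "effort": joint torques, N m; "position": TCP position; "ee_rot": TCP orientation; "force": force on the tool from outside, world axes, zero at the start; "torque": the same for the moment, N m; "opening": finger opening in m; "gripper_force": force on a finger pad.
Only numpy, scipy, OpenCV 4.12 (cv2) and the standard library are available. Lean on these libraries where they do the work, as an engineer would, in place of code of your own. Each camera call takes 0.05 s, during which the arm holds its last target. There are 200 camera calls.

TASK

Give the empty paint-dosing pump a dry test stroke. First slide the stroke index along its track until it is level with the small recipe clip on the scale, then pull the sprung plunger out by its handle until it is level with the index and hold it there for about a second. Ease the plunger all the way back home without letting it snap, let go, and leave the index at the clip; do not shift the clip, tub, trowel or brush.

Things in the scene. Friction and masses are not known exactly. Their poses are not given: they have to be found in the camera images.
- pump: Dosing pump fixed to the table; grey base plate 10 mm thick, x -110..110, y -210..150 mm in its frame; origin on the table, z up. Index, clip and plunger all slide along pump y from one zero line at y = -40 mm; +y is pulling out. Index track at x = -75 mm (robot's side), scale bar (line every 10 mm) at x = -12, plunger at x = +55. Level means equal pump y, middle to middle.
- index_mark (a point): Centre of the top of the stroke index's upright black fin, 85 mm above the table. Fin 50 mm along pump x, 16 mm thick along pump y, 50 mm tall, on a low black carriage (40 mm along y, top 35 mm above the table); pinch the fin across its thickness. A thin steel pointer under it points to the scale, in line with the fin's middle. Axes as the pump's.
- index (a joint): Position of the stroke index along its track, m: 0 at the zero line, grows along pump +y, up to 0.16. It has about 2 N of friction and stays where it is left.
- clip_mark (a point): Centre of the top of the recipe clip: a dark steel bridge 38 mm along pump x, 20 mm along pump y, top 46 mm above the table, straddling the scale bar between index track and plunger. Stiff, but can be knocked along. Axes as the pump's.
- plunger_mark (a point): Centre of the top of the plunger's upright black handle paddle, 115 mm above the table. Paddle 60 mm along pump x, 16 mm thick along pump y, 92 mm tall, on a 14 mm steel rod (z = 42 mm) coming out of the barrel; pinch it across its thickness near the top. A thin steel pointer on it points to the scale, in line with its middle. Axes as the pump's.
- barrel_end (a point): Centre of the open end of the fixed steel plunger barrel, 42 mm above the table. The barrel is 44 mm in diameter (50 mm at the end collar, top 67 mm high) and runs 140 mm from here along pump -y; a white canister 72 mm in diameter, up to 134 mm high, stands on it 95 mm from here. Axes as the pump's.
- plunger (a joint): How far the plunger is pulled out, m: 0 at home (against its stop, handle middle on the zero line), grows along pump +y, up to 0.12. A spring pulls it home with 2.4 N at home, rising by 0.8 N per 10 mm; let go when pulled out, it snaps back at over 0.5 m/s.
- tub: Bystander: closed black tub, 96 mm diameter, 85 mm tall, loose; origin at the centre of its underside.
- trowel: Bystander: flat steel trowel, blade 90 by 180 by 3 mm lying on the table (long side along its y) with a wooden handle along y up to 62 mm high, loose; origin under the blade's centre.
- brush: Bystander: flat paint brush about 200 mm long lying on the table along its x, 74 mm wide, 17 mm high, loose; origin on the table near its ferrule, handle to its -x.

How it is judged:
On the way, in this order (a step that is already met when the one before it is completed fails the run):
1. the index is level with the clip (within 6 mm), the plunger still at home (y of index_mark in the frame of clip_mark between -0.006 and 0.006 m and value of joint plunger below 0.01 m), for 0.2 s.
2. the plunger is pulled out level with the index (within 7 mm) and held there 0.6 s, the index still at the clip (y of plunger_mark in the frame of index_mark between -0.007 and 0.007 m and y of index_mark in the frame of clip_mark between -0.006 and 0.006 m), for 0.6 s.
3. the plunger is back home (within 4 mm) (value of joint plunger below 0.004 m), for 0.2 s.
At the end, for the whole second after the job is handed in: The index is within 6 mm of level with the clip and at rest, the plunger is home within 4 mm and at rest, the clip has not shifted by 4 mm or more, and tub, trowel and brush are within 30 mm of where they were (y of index_mark in the frame of clip_mark between -0.006 and 0.006 m and value of joint plunger below 0.004 m and distance of clip_mark from where it was at the start of the episode below 0.004 m and velocity of joint index between -0.01 and 0.01 m/s and velocity of joint plunger between -0.01 and 0.01 m/s and distance of each of tub, trowel, brush from where it was at the start of the episode below 0.03 m); the robot touches nothing.
It fails at once if the plunger snaps back (returns faster than 0.45 m/s) (velocity of joint plunger below -0.45 m/s).
It fails at once if the recipe clip is shifted by more than 4 mm (distance of clip_mark from where it was at the start of the episode above 0.004 m).
It fails at once if the tub is moved more than 30 mm (distance of tub from where it was at the start of the episode above 0.03 m).
It fails at once if the trowel is moved more than 30 mm (distance of trowel from where it was at the start of the episode above 0.03 m).
It fails at once if the brush is moved more than 30 mm (distance of brush from where it was at the start of the episode above 0.03 m).
It also fails if it takes over 56 s, if anything falls off the work surface, if the arm or the gripper's body presses on something with over 40 N, if the wrist force passes 120 N, or if a joint passes its speed limit or range.

## Working session

There is one attempt and no reset: what is moved stays moved. The work goes in short steps, Python scripts to look and compute and a tool call to move; the robot and the scene stay as the last step left them, time stands still between calls to the robot, and variables do not carry over. Pictures are saved under pics/ and viewed, at most 10 in all, crops included, and the job is handed in when it is done.

Besides the shell and the picture viewer there is one more tool, called after "Call:" as name(argument=value, ...) on one line, values as JSON. jog_arm: Moves the arm, as the interface text tells. Its arguments: {"type":"object","properties":{"rows":{"type":"array","items":{"type":"array","items":{"type":"number"}}},"claw":{"type":"number"},"newtons":{"type":"number"}},"required":["rows"]}

```bash
mkdir -p pics; cat > h.py <<'E'
import numpy as np,cv2
from bench import sensors,imaging,job,manip
from scipy.spatial.transform import Rotation as R
def cam(s,st=None):
    f=s['frame'].shape[0]/2/np.tan(np.radians(s['fovy'])/2)
    if 'camera_from_world' in s: M=np.array(s['camera_from_world'])
    else:
        q=st['ee_rot'];T=np.eye(4);T[:3,:3]=R.from_quat([q[1],q[2],q[3],q[0]]).as_matrix();T[:3,3]=st['position']
        M=np.linalg.inv(T@np.array(s['T_tool_cam']))
    return f,s['cx'],s['cy'],M
def back(c,p,z):
    f,cx,cy,M=c;W=np.linalg.inv(M)
    d=W[:3,:3]@np.array([(p[0]-cx)/f,-(p[1]-cy)/f,-1]);o=W[:3,3]
    return o+d*(z-o[2])/d[2]
def proj(c,X):
    f,cx,cy,M=c;v=M[:3,:3]@np.array(X)+M[:3,3]
    return np.array([cx+f*v[0]/-v[2],cy-f*v[1]/-v[2]])
E
python3 - <<'E'
from h import *
Z=dict(index_mark=.085,clip_mark=.046,plunger_mark=.115,barrel_end=.042,pump=0.,tub=0,trowel=0,brush=0)
print(sensors.observe())
for n in ('top','side','wrist'):
    st=sensors.observe();s=imaging.snapshot(n);print(n,{k:v for k,v in s.items() if k!='frame'})
    c=cam(s,st);cv2.imwrite(f'pics/{n}0.png',s['frame'][:,:,::-1])
    for k,z in Z.items():
        for r in imaging.landmark_of(n,k)[:2]:print(k,round(r['p'],2),np.round(r['point'],1),np.round(back(c,r['point'],z),4))
E
```

```text
{'time_s': 0.0, 'joint_pos': array([ 1.01187586e+00,  3.59513286e-01,  1.51143743e+00,  2.89043812e-05,
        1.27248395e+00, -1.15107686e-01]), 'qd': array([-1.86361602e-03, -6.46178466e-04,  2.67000153e-03,  8.71156347e-05,
       -1.34548071e-03,  1.19781782e-03]), 'effort': array([ 7.41689400e-04, -5.27621555e+01, -2.78620684e+01, -2.49774057e-04,
        1.31486950e-02,  6.47618390e-05]), 'position': array([0.25744638, 0.5415639 , 0.40384645]), 'ee_rot': array([-3.17582488e-04,  2.20093730e-01,  9.75478294e-01, -8.64628685e-04]), 'force': array([ 0.16575765, -0.5573043 , -0.07363328]), 'torque': array([ 0.03842723, -0.00765879,  0.03446494]), 'gripper_force': 0.0, 'opening': 0.08518340040010142}
top {'fovy': 47.08885222607538, 'cx': 276.3558514617077, 'cy': 213.88337486279795, 'camera_from_world': array([[ 0.00141466, -0.99996191,  0.00861253,  0.00496634],
       [ 0.99663712,  0.00211547,  0.08191449, -0.65313006],
       [-0.08192959,  0.00846769,  0.99660215, -1.08508578],
       [ 0.        ,  0.        ,  0.        ,  1.        ]])}
index_mark 0.94 [226.4 274.7] [0.5162 
[... 977 characters left out ...]
-0.0516  0.042 ]
pump 0.88 [267.4 237.5] [0.6017 0.0175 0.    ]
pump 0.69 [292.  211.9] [0.6914 0.0753 0.    ]
tub 0.72 [236.5 175.4] [0.5952 0.2587 0.    ]
trowel 0.82 [333.4 231.4] [ 0.7649 -0.022   0.    ]
brush 0.73 [328.6 334.3] [ 0.6346 -0.2687  0.    ]
wrist {'fovy': 60.83139965877353, 'cx': 281.44013145057187, 'cy': 209.5861107351288, 'T_tool_cam': array([[-1.64665290e-03,  9.54897624e-01,  2.96930658e-01,
         7.50678513e-02],
       [ 9.99998624e-01,  1.63249306e-03,  2.95647771e-04,
         2.47063680e-04],
       [-2.02423886e-04,  2.96930736e-01, -9.54898998e-01,
         3.00578848e-02],
       [ 0.00000000e+00,  0.00000000e+00,  0.00000000e+00,
         1.00000000e+00]])}
```

```bash
python3 - <<'E'
import cv2
for n in('top','side'):
    i=cv2.imread(f'pics/{n}0.png');i=i[120:330,140:420];cv2.imwrite(f'pics/{n}c.png',cv2.resize(i,(800,600),interpolation=cv2.INTER_CUBIC))
E
```

```text
(no output)
```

View pics/topc.png

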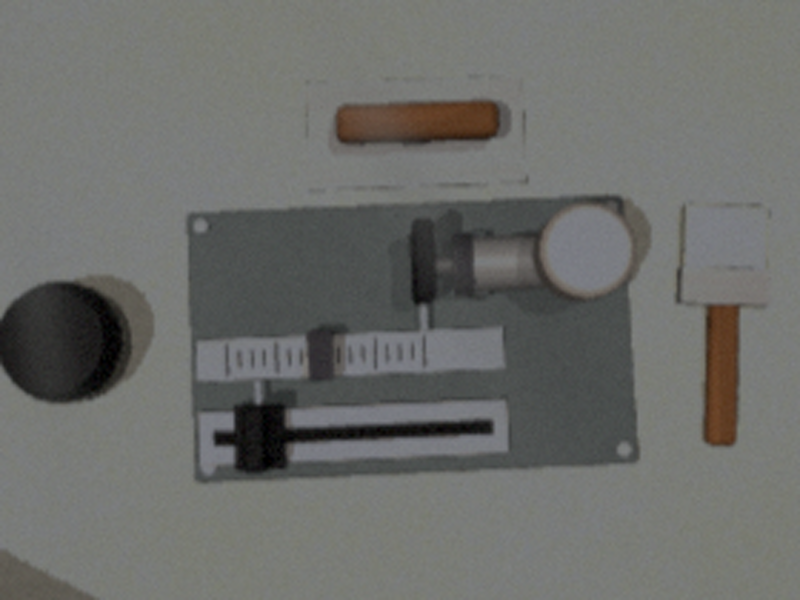

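View pics/sidec.png

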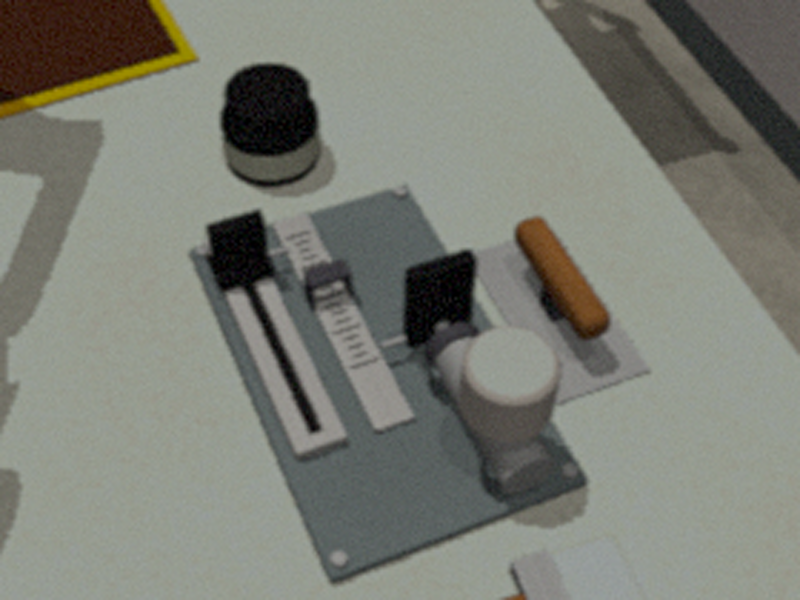

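The top view shows the plate with corners at crop (188,213), (623,197), (637,462) and (198,481). The clip is at (321,354), the index at (261,437) and the plunger paddle at (424,260). The side view agrees: the index is beyond the clip towards the tub, and the plunger is home.

```bash
cat >> h.py <<'E'
def fitpump(c,corners):  # order: (-110..)...
    P=np.array([[110,150],[110,-210],[-110,-210],[-110,150]])/1e3
    W=np.array([back(c,p,.01)[:2] for p in corners])
    U=(W-W.mean(0));V=P-P.mean(0)
    a=np.arctan2((V[:,0]*U[:,1]-V[:,1]*U[:,0]).sum(),(V*U).sum())
    Rm=np.array([[np.cos(a),-np.sin(a)],[np.sin(a),np.cos(a)]]);t=W.mean(0)-Rm@P.mean(0)
    return a,Rm,t,W-(P@Rm.T+t)
E
python3 - <<'E'
from h import *
s=imaging.snapshot('top');c=cam(s)
u=lambda x,y:(140+x*.35,120+y*.35)
a,Rm,t,res=fitpump(c,[u(188,213),u(623,197),u(637,462),u(198,481)])
print('yaw',a,t,res*1e3)
T=lambda W:Rm.T@(W[:2]-t)*1e3
for k,p,z in (('idx','index_mark',.085),('clip','clip_mark',.046),('pl','plunger_mark',.115)):
    r=imaging.landmark_of('top',p)[0];print(k,r['p'],T(back(c,r['point'],z)))
print('clip pix',T(back(c,u(321,354),.046)),'ptr',T(back(c,u(261,390),.03)),'plptr',T(back(c,u(424,315),.03)))
st=sensors.observe();q=st['ee_rot'];M=R.from_quat([q[1],q[2],q[3],q[0]]).as_matrix()
print(M.round(3))
for n,xy in(('idx',(-.075,.09)),('pl',(.055,-.04))):
    w=Rm@np.array(xy)+t;print(n,w, 'tool shift',M.T@(np.r_[w,.4]-st['position'])*1e3)
yt=M[:2,1];py=Rm[:,1];print('turn needed (world) ',np.arctan2(py[1],py[0])-np.arctan2(yt[1],yt[0]))
E
```

```text
yaw 0.04259850385150328 [0.59678148 0.01768343] [[-0.6230238  -0.60799124]
 [-1.79038831  1.07282963]
 [ 1.32228742  1.76986859]
 [ 1.09112468 -2.23470698]]
idx 0.74 [-77.22911342 100.31389875]
clip 0.52 [-6.15433391 39.91211813]
pl 0.76 [ 55.33088474 -45.5984142 ]
clip pix [-11.42956005  43.15370214] ptr [-37.80416912  92.7229481 ] plptr [ 16.76692828 -39.97362825]
[[-0.903  0.429 -0.   ]
 [ 0.429  0.903 -0.   ]
 [-0.    -0.    -1.   ]]
idx [0.51801681 0.10440786] tool shift [-423.0020421  -283.27473931    4.6911811 ]
pl [ 0.65343501 -0.01993808] tool shift [-598.69360003 -337.42708386    4.69821469]
turn needed (world)  0.4864136473813945
```

Call:
jog_arm(rows=[[-45,-30,0,-0.06],[-90,-60,0,-0.12],[-135,-90,0,-0.18],[-180,-120,0,-0.24],[-225,-150,0,-0.3],[-270,-180,0,-0.36],[-315,-210,0,-0.42],[-360,-240,0,-0.486],[-400,-268,0,-0.486],[-423,-283,0,-0.486],[-423,-283,0,-0.486],[-423,-283,0,-0.486]], claw=1)

```text
time_s: 3.05
position: [0.5177, 0.1051, 0.4046]
ee_rot: [-0.0, -0.021, 1.0, 0.0]
force: [-0.2, 0.4, 0.2]
opening: 0.0857
gripper_force: 0.0
```

```bash
python3 - <<'E'
from h import *
st=sensors.observe();s=imaging.snapshot('wrist');c=cam(s,st);print(st['time_s'],st['position'],st['ee_rot'])
np.savez('w1.npz',f=c[0],cx=c[1],cy=c[2],M=c[3],pos=st['position'],q=st['ee_rot'])
cv2.imwrite('pics/w1.png',s['frame'][:,:,::-1])
cv2.imwrite('pics/w1b.png',cv2.resize(s['frame'][:,:,::-1],(800,600),interpolation=cv2.INTER_CUBIC))
for k,z in dict(index_mark=.085,clip_mark=.046,plunger_mark=.115).items():
    for r in imaging.landmark_of('wrist',k)[:1]:print(k,r['p'],r['point'],back(c,r['point'],z))
E
```

```text
3.05 [0.51771469 0.10505545 0.40457868] [-3.83036523e-04 -2.09854544e-02  9.99779686e-01  2.10304690e-04]
index_mark 0.84 [285.5, 196.4] [0.52078117 0.10851273 0.085     ]
clip_mark 0.95 [238.3, 248.2] [0.58648211 0.06483013 0.046     ]
```

View pics/w1b.png

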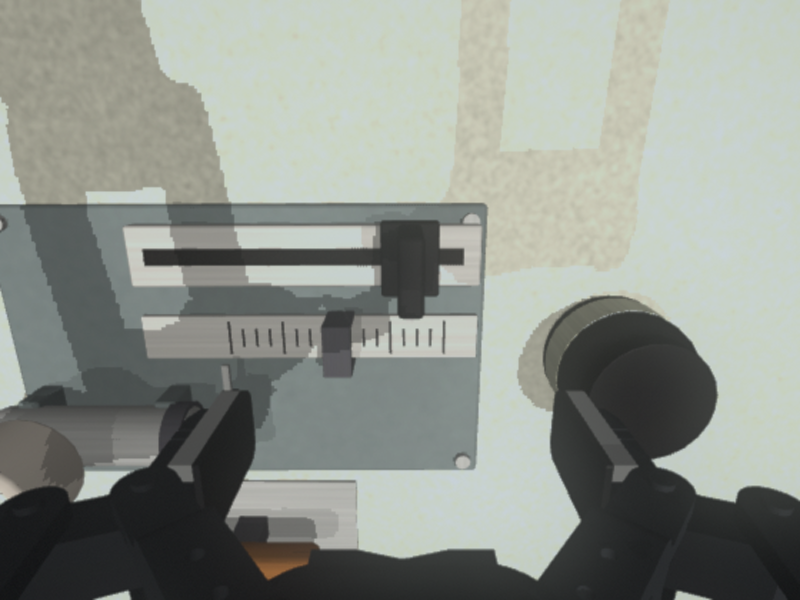

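The wrist view shows the scale bar with its zero line at column 230 and the 160 mm line at 444. The clip is near (338,345) and the fin top near (411,275). I'll enlarge it to get exact edges.

```bash
python3 - <<'E'
import cv2
i=cv2.imread('pics/w1.png');i=i[145:270,150:316+4]
cv2.imwrite('pics/w1z.png',cv2.resize(i,None,fx=4.7,fy=4.7,interpolation=cv2.INTER_CUBIC)*1)
E
```

```text
(no output)
```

View pics/w1z.png

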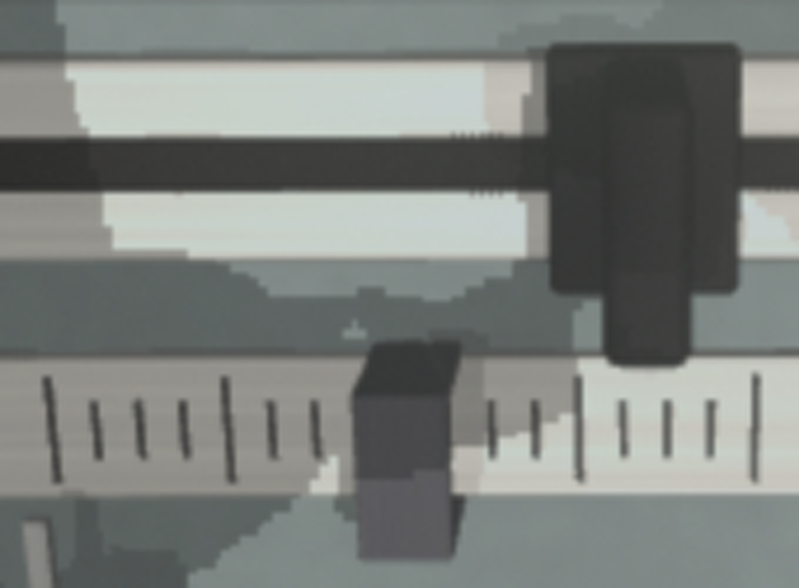

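```bash
python3 - <<'E'
from h import *
d=np.load('w1.npz');c=(float(d['f']),float(d['cx']),float(d['cy']),d['M'])
u=lambda x,y:(150+x/4.7,145+y/4.7)
a=.0426;Rm=np.array([[np.cos(a),-np.sin(a)],[np.sin(a),np.cos(a)]])
g=lambda x,y,z:Rm.T@back(c,u(x,y),z)[:2]*1e3
for z in(.01,.015,.02,.025):print(z,g(53,430,z),g(756,428,z),g(756,428,z)-g(53,430,z))
z0=.02
print('clip',g(406,476,.046),[g(x,y,.046) for x,y in((355,392),(450,392),(362,560),(455,560))])
print('fin',g(647,235,.085),g(605,235,.085),g(690,235,.085),'carr',g(644,170,.035))
print('tcp',Rm.T@d['pos'][:2]*1e3, 'toolyaw',2*np.arctan2(-d['q'][1],d['q'][2]))
E
```

```text
0.01 [590.20089029 -48.51458586] [590.12366019 114.86827509] [-7.72301043e-02  1.63382861e+02]
0.015 [588.23207325 -46.71383711] [588.15590231 114.42831353] [-7.61709339e-02  1.61142151e+02]
0.02 [586.2632562  -44.91308836] [586.18814443 113.98835197] [-7.51117635e-02  1.58901440e+02]
0.025 [584.29443915 -43.11233961] [584.22038656 113.5483904 ] [-7.40525931e-02  1.56660730e+02]
clip [586.63657953  37.96948449] [array([567.71610669,  28.11090291]), array([567.76663323,  47.86897862]), array([606.11971974,  27.74829843]), array([606.17259159,  47.71987077])]
fin [523.72135537  88.04201322] [523.70282027  80.56230157] [523.74033255  95.70012178] carr [523.15728253  88.29003278]
tcp [521.71900569  82.91216609] toolyaw 0.04197399399124972
```

Call:
jog_arm(rows=[[-2,5,30,0],[-2,5,80,0],[-2,5,130,0],[-2,5,165,0],[-2,5,182,0],[-2,5,182,0],[-2,5,182,0]], claw=1)

```text
time_s: 4.12
position: [0.5203, 0.1101, 0.2235]
ee_rot: [0.001, -0.021, 1.0, 0.0]
force: [-0.6, -0.6, 0.2]
opening: 0.0856
gripper_force: 0.0
```

Call:
jog_arm(rows=[[0,0,0,0],[0,0,0,0],[0,0,0,0],[0,0,0,0],[0,0,0,0],[0,0,0,0],[0,0,0,0],[0,0,0,0]], claw=0, newtons=30)

```text
time_s: 5.12
position: [0.52, 0.1097, 0.223]
ee_rot: [0.0, -0.021, 1.0, -0.0]
force: [-1.0, -0.0, 5.6]
opening: 0.0157
gripper_force: 34.8
```

Call:
jog_arm(rows=[[0,-5,0,0],[0,-12,0,0],[0,-20,0,0],[0,-28,0,0],[0,-36,0,0],[0,-43,0,0],[0,-48,0,0],[0,-49.8,0,0],[0,-49.8,0,0],[0,-49.8,0,0],[0,-49.8,0,0]])

```text
time_s: 6.5
position: [0.5222, 0.0599, 0.223]
ee_rot: [0.0, -0.021, 1.0, -0.0]
force: [-1.1, -0.4, 5.5]
opening: 0.0156
gripper_force: 34.8
```

Call:
jog_arm(rows=[[0,0,0,0],[0,0,0,0],[0,0,0,0],[0,0,0,0],[0,0,0,0],[0,0,-15,0],[0,0,-45,0],[0,0,-90,0],[0,0,-140,0],[0,0,-175,0],[0,0,-182,0],[0,0,-182,0],[0,0,-182,0]], claw=1)

```text
time_s: 8.12
position: [0.5214, 0.06, 0.4033]
ee_rot: [-0.001, -0.021, 1.0, 0.0]
force: [-0.3, 0.4, -0.5]
opening: 0.0854
gripper_force: 0.0
```

```bash
python3 - <<'E'
from h import *
st=sensors.observe();s=imaging.snapshot('wrist');c=cam(s,st);print(st['time_s'],st['position'],st['ee_rot'])
np.savez('w2.npz',f=c[0],cx=c[1],cy=c[2],M=c[3],pos=st['position'],q=st['ee_rot'])
i=s['frame'][:,:,::-1];cv2.imwrite('pics/w2.png',i)
cv2.imwrite('pics/w2z.png',cv2.resize(i[145:270,190:360],None,fx=4.7,fy=4.7,interpolation=cv2.INTER_CUBIC))
for k,z in dict(index_mark=.085,clip_mark=.046,plunger_mark=.115).items():
    for r in imaging.landmark_of('wrist',k)[:1]:print(k,r['p'],r['point'],back(c,r['point'],z))
E
```

```text
8.125 [0.52135193 0.05999083 0.40330858] [-1.42708829e-03 -2.10877980e-02  9.99776609e-01  2.52282055e-05]
index_mark 0.62 [279.6, 192.8] [0.52051349 0.05824819 0.085     ]
clip_mark 0.87 [279.2, 248.4] [0.58735346 0.06028624 0.046     ]
plunger_mark 0.58 [182.4, 353.3] [ 0.65888717 -0.02013169  0.115     ]
```

View pics/w2z.png

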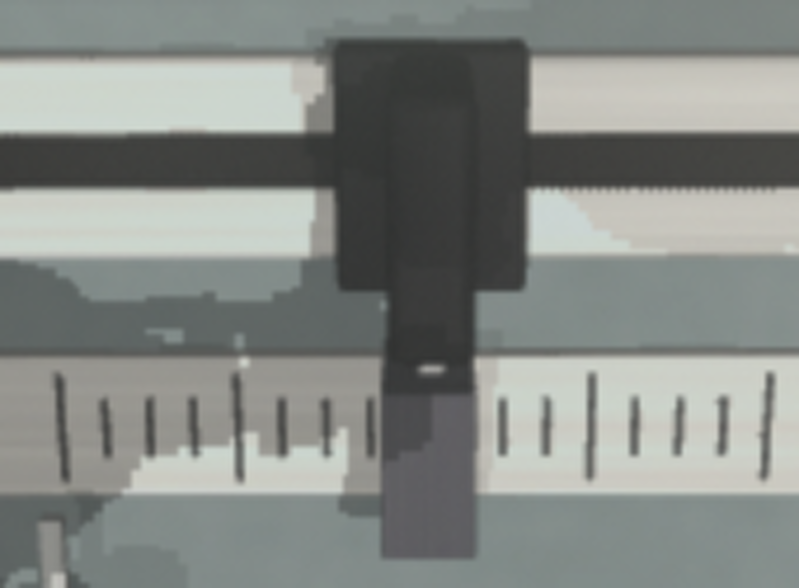

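Fin and clip coincide: their centres are at columns 431 and 429, with the pointer tip at 432, so they are level within 0.5 mm. Next is the plunger.

Call:
jog_arm(rows=[[-30,-20,0,0],[-65,-42,0,0],[-100,-64,0,0],[-125,-80,0,0],[-130,-83.5,0,0],[-130,-83.5,0,0],[-130,-83.5,25,0],[-130,-83.5,60,0],[-130,-83.5,100,0],[-130,-83.5,135,0],[-130,-83.5,148,0],[-130,-83.5,148,0],[-130,-83.5,148,0]], claw=1)

```text
time_s: 9.95
position: [0.656, -0.0179, 0.2584]
ee_rot: [0.001, -0.021, 1.0, -0.0]
force: [0.4, -0.4, 1.0]
opening: 0.0854
gripper_force: 0.0
```

```bash
python3 - <<'E'
from h import *
st=sensors.observe();print(st['time_s'],st['position'],st['force'])
s=imaging.snapshot('side');i=s['frame'][:,:,::-1];cv2.imwrite('pics/s3.png',cv2.resize(i[120:330,180:460],(800,600),interpolation=cv2.INTER_CUBIC))
E
```

```text
9.95 [ 0.65602951 -0.0178516   0.25838076] [ 0.3964571  -0.42876633  0.97403449]
```

View pics/s3.png

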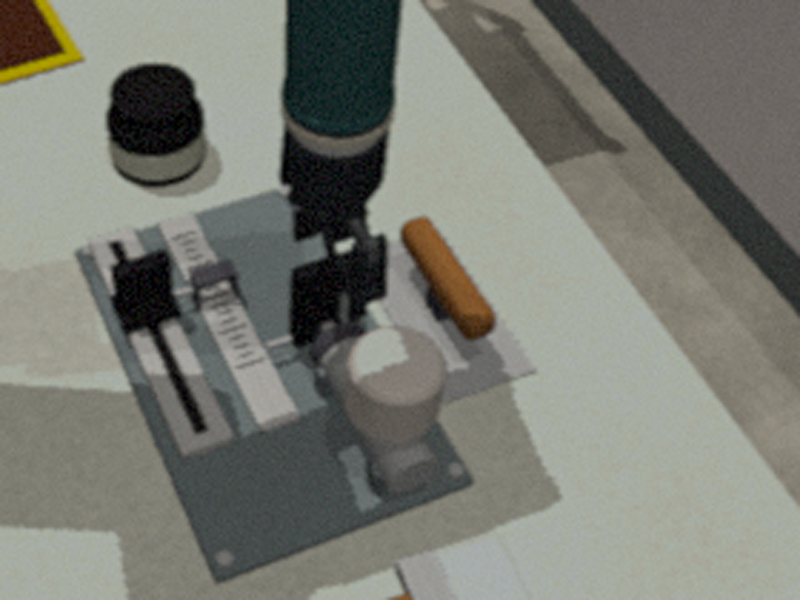

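The gripper straddles the paddle at about (335,290), clear of the canister, and the index stands beside the clip. Closing.

Call:
jog_arm(rows=[[0,0,3,0],[0,0,3,0],[0,0,3,0],[0,0,3,0],[0,0,3,0],[0,0,3,0],[0,0,3,0],[0,0,3,0],[0,0,3,0]], claw=0, newtons=80)

```text
time_s: 11.12
position: [0.6554, -0.0181, 0.2539]
ee_rot: [0.0, -0.021, 1.0, -0.0]
force: [-2.0, -2.4, 5.0]
opening: 0.0151
gripper_force: 78.8
```

Call:
jog_arm(rows=[[0,3,0,0],[0,8,0,0],[0,14,0,0],[0,21,0,0],[0,28,0,0],[0,35,0,0],[0,42,0,0],[0,49,0,0],[0,56,0,0],[0,63,0,0],[0,70,0,0],[0,76,0,0],[0,80,0,0],[0,82.5,0,0],[0,83.5,0,0],[0,83.5,0,0],[0,83.5,0,0]])

```text
time_s: 13.25
position: [0.6519, 0.064, 0.254]
ee_rot: [-0.0, -0.021, 1.0, -0.001]
force: [-3.0, -8.5, 6.4]
opening: 0.0152
gripper_force: 79.1
```

```bash
python3 - <<'E'
from h import *
st=sensors.observe();print(st['time_s'],st['position'],st['force'])
s=imaging.snapshot('top');c=cam(s);i=s['frame'][:,:,::-1];cv2.imwrite('pics/t4.png',cv2.resize(i[165:305,190:370],(772,600),interpolation=cv2.INTER_CUBIC))
for k,z in dict(index_mark=.085,clip_mark=.046,plunger_mark=.115).items():
    for r in imaging.landmark_of('top',k)[:1]:print(k,r['p'],r['point'],back(c,r['point'],z))
E
```

```text
13.25 [0.65187183 0.06398564 0.25396685] [-3.04404685 -8.51929865  6.38687521]
index_mark 0.7 [251.4, 274.9] [0.51583593 0.06039333 0.085     ]
```

View pics/t4.png

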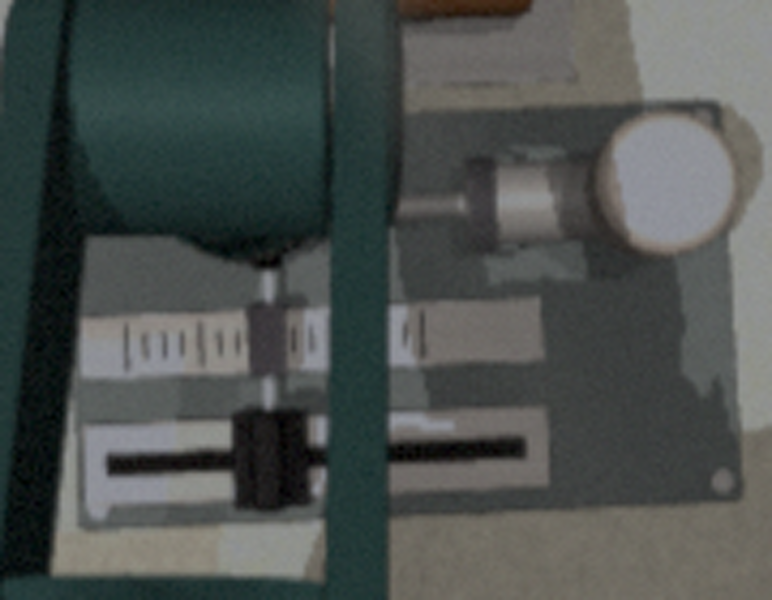

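The plunger pointer (267,285), the clip (267,335) and the index pointer (270,392) are in line. I'll hold with a 1 mm nudge, then ease home slowly.

Call:
jog_arm(rows=[[0,1,0,0],[0,1,0,0],[0,1,0,0],[0,1,0,0],[0,1,0,0],[0,1,0,0],[0,1,0,0],[0,1,0,0],[0,1,0,0],[0,1,0,0],[0,1,0,0],[0,1,0,0]])

```text
time_s: 14.95
position: [0.6518, 0.065, 0.2539]
ee_rot: [-0.0, -0.021, 1.0, -0.001]
force: [-2.1, -10.4, 6.4]
opening: 0.0154
gripper_force: 79.1
```

Call:
jog_arm(rows=[[0,-3,0,0],[0,-8,0,0],[0,-14,0,0],[0,-20,0,0],[0,-26,0,0],[0,-32,0,0],[0,-38,0,0],[0,-44,0,0],[0,-50,0,0],[0,-56,0,0],[0,-62,0,0],[0,-68,0,0],[0,-73,0,0],[0,-77,0,0],[0,-80,0,0],[0,-82,0,0],[0,-83.5,0,0],[0,-84,0,0],[0,-84,0,0],[0,-84,0,0]])

```text
time_s: 17.45
position: [0.6554, -0.0177, 0.2539]
ee_rot: [0.0, -0.021, 1.0, -0.0]
force: [-2.3, -1.8, 5.7]
opening: 0.0149
gripper_force: 79.1
```

Call:
jog_arm(rows=[[0,-0.5,0,0],[0,-1,0,0],[0,-1,0,0],[0,-1,0,0],[0,-1,0,0]])

```text
time_s: 18.08
position: [0.6555, -0.0183, 0.2539]
ee_rot: [0.0, -0.021, 1.0, 0.0]
force: [-1.6, -0.8, 5.9]
opening: 0.0145
gripper_force: 79.1
```

Call:
jog_arm(rows=[[0,0,0,0],[0,0,0,0],[0,0,0,0],[0,0,0,0],[0,0,0,0],[0,0,0,0],[0,0,-20,0],[0,0,-60,0],[0,0,-110,0],[0,0,-148,0],[20,15,-148,0],[70,50,-148,0],[125,82,-148,0],[130,84,-148,0],[130,84,-148,0],[130,84,-148,0]], claw=1)

```text
time_s: 20.08
position: [0.5236, 0.0594, 0.4021]
ee_rot: [0.001, -0.021, 1.0, -0.0]
force: [-0.3, -0.2, 0.2]
opening: 0.0851
gripper_force: 0.0
```

```bash
python3 - <<'E'
from h import *
st=sensors.observe();s=imaging.snapshot('wrist');print(st['time_s'],st['position'],st['force'])
cv2.imwrite('pics/w5.png',cv2.resize(s['frame'][:,:,::-1],(800,600),interpolation=cv2.INTER_CUBIC))
E
```

```text
20.075 [0.52356032 0.05944592 0.40210065] [-0.25149302 -0.16333105  0.1912057 ]
```

View pics/w5.png

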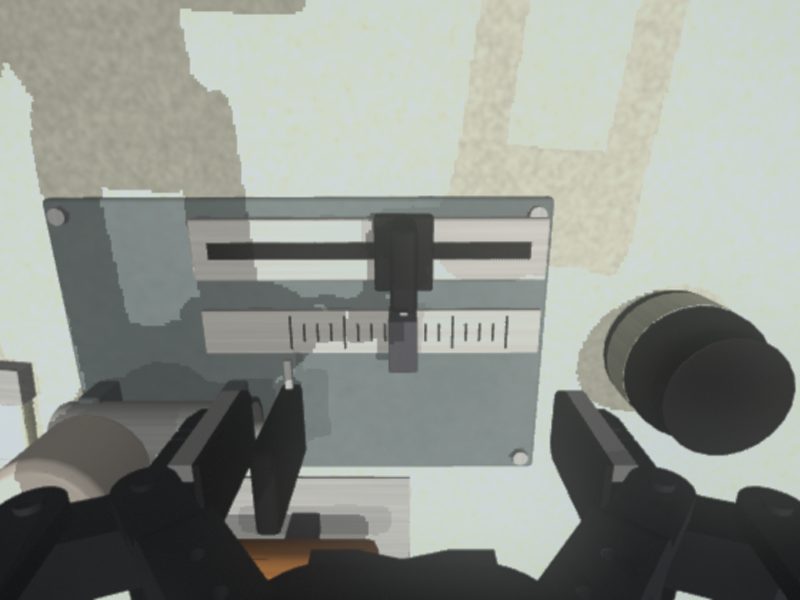

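The plunger pointer is back at the zero line, near column 288. The index fin and clip are still aligned at column 403, and the gripper is clear.

```bash
python3 -c "
from bench import job;print(job.sign_off())"
```

```text
the job is handed in; nothing more can be done
None
```

I set the index level with the clip, pulled the plunger level and held it over a second, eased it home and let go, then signed the job off at about 20 s; no verdict was returned.

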